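# Bring the third filter into the tube reader by feel and take the reading

### The job

The filter lever on top of the tube reader has no marks, so count its clicks by feel: with the fingertips, gently push it back to its stop at the end away from the read key, then push it towards the key one click at a time, letting it settle in each, and leave it in the third click without ever running past that one. Only then press the round read key fully down to take the reading, let it come up and draw clear. Push and press only: nothing is gripped, lifted or carried, and the sample tube and everything else on the bench stays where it stands.

Things in the scene. Friction and masses are not known exactly. Their poses are not given: they have to be found in the camera images.
- reader: White box fixed to the bench, 180 mm deep (x), 270 wide (y), 70 tall; origin under its centre, z up; front (-x, dark display) faces the robot, yaw up to 0.35 rad. On its flat top, mm: lever slot along y at x -30; grey lamp house, 40 tall, x 25 to 85, y -125 to 25; read key at x -40, y 95; sample tube in a collar at x 45, y 95.
- lever (a joint): Filter lever's place along its slot, m: 0 at the home stop (reader y = -65 mm, the end away from the key), growing to reader +y, end stop 0.090. Starts in click 1 or 2. Sprung notches: 0 (home), then clicks at 0.018, 0.036, 0.054 (third), 0.072, 0.090. Leaving one takes about 7 N, fading to nothing half-way; past half-way the spring pulls it into the next notch and centres it there.
- lever_top (a point): Centre of the top of the lever, a black upright paddle: 26 mm wide (reader x), 10 mm thick (reader y, its sliding direction), standing 46 mm above the reader's top; the paddle proper begins 10 mm above the top, on a narrower steel stem. Over 40 N from the fingers counts as gripping or forcing it.
- read_key (a joint): Travel of the read key, m: 0 is up, 0.006 fully down; springs back up, about 5 N to hold it fully down.
- read_key_top (a point): Centre of the top face of the read key, a round grey button 28 mm across, its top 22 mm above the reader's top, standing 10 mm out of a round grey housing 44 mm across, near the front at the end of the slot opposite the home stop; it is pressed straight down.
- sample_tube_mid (a point): Half-way up the capped sample tube, 17 mm across and 60 mm tall, standing loose in a 30 mm tall black collar on the reader's top, behind the read key. To be left alone.
- tube_rack: Steel wire rack with capped tubes, 124 x 68 x 102 mm, loose, beyond the reader's -y end. Origin under its centre. To be left alone.
- microtube_box: Pale box of microtubes, 120 x 85 x 47 mm, loose, beyond the reader's +y end. Origin under its centre. To be left alone.
- marker: Black marker pen lying in front of the reader, 125 mm long along its x, 12 mm thick. Origin under its centre. To be left alone.
- reagent_bottle: White bottle, 60 mm across, 110 mm tall, loose, behind the reader on its +y side. Origin under its centre. To be left alone.
- spare_cuvette: Small clear cuvette with a white cap, 13 x 13 x 49 mm, standing loose just beyond the reader's +y end. Origin under its centre. To be left alone.

How it is judged (in metres and radians):
On the way, in this order (a step that is already met when the one before it is completed fails the run):
1. the lever is back at its home stop (value of joint lever below 0.003 m), for 0.1 s.
2. the lever settles in the first click (value of joint lever between 0.014 and 0.022 m), for 0.1 s.
3. the lever settles in the second click (value of joint lever between 0.032 and 0.04 m), for 0.1 s.
4. the lever settles in the third click (value of joint lever between 0.05 and 0.058 m), for 0.2 s.
5. the read key is pressed down with the lever in the third click (all of step 4 and value of joint read_key above 0.0045 m), for 0.05 s.
At the end, for the whole second after the job is handed in: The lever rests in the third click (joint 0.054 within 4 mm), the read key has been pressed (at least 4.5 of its 6 mm, after the lever was set) and is up again (under 1.5 mm), every bystander within 15 mm of where it stood (all of step 4 and value of joint read_key below 0.0015 m and velocity of joint lever between -0.01 and 0.01 m/s and distance of each of sample_tube_mid, tube_rack, microtube_box, marker, reagent_bottle, spare_cuvette from where it was at the start of the episode below 0.015 m); the robot touches nothing.
It fails at once if the lever ran past the third click (value of joint lever above 0.0645 m).
It fails at once if the read key was pressed with another filter in (value of joint read_key above 0.003 m and not (value of joint lever between 0.048 and 0.06 m)).
It fails at once if the lever was gripped or forced (contact force between the fingers and lever above 40 N).
It fails at once if the sample tube or another bystander was moved or lifted (distance of any of sample_tube_mid, tube_rack, microtube_box, marker, reagent_bottle, spare_cuvette from where it was at the start of the episode above 0.02 m).
It also fails if it takes over 64 s, if anything falls off the work surface, if the arm or the gripper's body presses on something with over 40 N, if the wrist force passes 120 N, or if a joint passes its speed limit or range.

### The arm

A 6-joint arm with a two-finger parallel gripper is mounted at the origin on the work surface. World frame = base frame: x ahead of the robot, y to its left, z up, the work surface at z = 0. Lengths are in m, angles in degrees, forces in N, time in s.
With the tool pointing down it reaches from about 0.4 to 0.825 m from the base axis. Payload 7 kg.
Tool frame: the origin (TCP) lies midway between the tips of the shut fingers; the grasp point (between the pads) lies 19 mm behind it; z points along the fingers, x is the direction in which the jaws open and shut, and the axes are right-handed (so a half turn about z gives the same grasp; the last joint's range is limited). The gripper opens to 88 mm and grips with 3 to 60 N. Pads are 19 mm wide; open, the fingers measure 130 mm over their backs; the gripper's body (78 mm by 193 mm) begins 47 mm behind the grasp point.
Start: joints at [16.507, 20.546, 0.682, 0, -70.136, -16.507], TCP at [0.675, -0, 0.227] pointing down, gripper open.
Joint ranges: [-176.03, 176.03], [-82.01, 121.73], [-58.28, 71.71], [-173.87, 95.51], [-174.79, -0.11], [-173.66, 173.66]. Speed limits (degrees/s): [136.94, 136.94, 172.46, 180, 180, 180].

### API

Orientations are given as [roll, pitch, yaw] about the fixed x, y, z axes, in that order (R = Rz(yaw) Ry(pitch) Rx(roll)).
In Python, from plant import ctrl, vision, nets gives the robot as it stands.
- The arm moves only by the shell command python3 -m jog 'ROWS'. ROWS is text: rows parted by semicolons, each of 7 numbers parted by spaces: the turn, a rotation vector about the tool's x, y, z in units of 0.1 rad (1.0 is 0.1 rad), then the shift along the tool's x, y, z in units of 4 cm (1.0 is 4 cm), then the opening, from -1 (shut) to 1 (fully open). In form: rx ry rz x y z jaw; .... A call has 1 to 8 rows; each row shifts and turns the commanded pose from where the row before left it, along the tool's axes as they then stand; what a row does not reach is not made up. A row lasts 1/8 s, in which the tool goes at most 62.5 mm and 10.7 degrees, less where a joint would pass 70% of its speed; a pose out of reach is approached as far as the arm can. A call with a number of a shift or a turn outside -1 to 1 is refused whole. A call with a gripper value outside its range is refused whole. The fingers move at their own pace and stop on an object; the grip force is fixed at half the most. Time passes only in rows, so rows that do not move let the fingers close. It gives the time, the measured TCP pose, the force and the opening at its end, in the units of the state.
- ctrl.get_obs(): the state, without advancing time (a new reading comes with each control period).
- vision.snapshot(name): name is "scene" or "side" or "wrist"; returns (picture, depth): 400x640x3 uint8, red, green, blue; 400x640 float32, m along the optical axis (not along the pixel's ray), 0 where there is no reading.
- vision.camera_info(name): a dict with "camera_matrix" (3x3 intrinsics, pixels), "camera_from_world" (4x4, takes a point from world to camera coordinates); the wrist camera has in their place "tool_from_camera" (4x4, takes a point from camera to tool coordinates, whose origin is the TCP and whose axes are the tool frame's). Camera axes: x right, y down, z forward; pixel columns grow to the right and rows downward; lengths in m; the calibration is good to about 2 mm. The wrist camera is an equidistant fisheye: a pixel r from the principal point sees the ray r / f radians off the axis. A picture is of the moment at which its call begins: read the wrist's pose just before it. camera_info takes no time and is no camera call.
- ctrl.close_job(): hands the job in, once; it reports no verdict.
Trained networks look in the newest picture that a camera, given by its name, has taken for a name from the list of things; names that differ only in an ending like _2 or _b are one class to them, and where a whole thing is asked for, a point or a joint stands for the part that bears it (a point fixed in the world has none). Each returns a list of dicts, best first, with "score" (0 to 1); they miss things now and then, are a little off and sometimes report something else, mostly with a low value. They report only what shows in the picture. A call takes as long as a camera call.
- nets.boxes_of(target, camera): "location" ([x, y, z] in m, in world coordinates, good to about 4 mm: the middle of the surface that is visible of it).
The state is a dict: "clock": time; "joint_pos": joint angles; "qvel": joint speeds; "tau": joint torques, N m; "tool_pos": TCP position; "orientation": TCP orientation; "force": force on the tool from outside, world axes, zero at the start; "moment": the same for the moment, N m; "opening": finger opening in m.
Only numpy, scipy, OpenCV 4.12 (cv2) and the standard library are available. Lean on these libraries where they do the work, as an engineer would, in place of code of your own. Each camera call takes 0.05 s, during which the arm holds its last target.

## Working session

There is one attempt and no reset: what is moved stays moved. The work goes in short steps, Python scripts to look and compute and a shell command to move; the robot and the scene stay as the last step left them, time stands still between calls to the robot, and variables do not carry over. Pictures are saved under pics/ and viewed, and the job is handed in when it is done.

```bash
mkdir -p pics; ls; python3 - <<'E'
from plant import ctrl, vision, nets
import cv2, numpy as np
print(ctrl.get_obs())
for c in ["scene","side","wrist"]:
    p,d=vision.snapshot(c); cv2.imwrite(f"pics/{c}0.png",p[:,:,::-1])
    print(c,vision.camera_info(c))
    for t in ["lever_top","read_key_top","sample_tube_mid","reader"]:
        print(t,[(np.round(r['location'],4),round(r['score'],2)) for r in nets.boxes_of(t,c)[:2]])
E
```

```text
pics
{'clock': 0.0, 'joint_pos': array([ 1.65060949e+01,  2.05920983e+01,  6.32752655e-01, -1.97096410e-02,
       -7.01354271e+01, -1.65059956e+01]), 'qvel': array([-0.01920049, -0.00929438,  0.02694667,  0.11778699,  0.01008511,
       -0.03747925]), 'tau': array([-8.00930356e-04, -5.82726967e+01,  2.93058443e+01,  6.99745238e+00,
        6.93249181e-03, -2.06530804e-04]), 'tool_pos': array([ 6.74504621e-01, -4.09090261e-05,  2.25608736e-01]), 'orientation': array([-1.79990836e+02, -9.61316890e-02,  1.79993379e+02]), 'force': array([-0.02284952, -0.74218977, -0.09458965]), 'moment': array([0.02014538, 0.00891723, 0.02395573]), 'opening': 0.08753193882342668}
scene {'camera_matrix': array([[375.05672124,   0.        , 320.28487531],
       [  0.        , 375.05672124, 204.87140157],
       [  0.        ,   0.        ,   1.        ]]), 'camera_from_world': array([[ 0.66587636,  0.74604701, -0.00474777, -0.38736704],
       [ 0.60432189, -0.54309103, -0.58296414, -0.26714091],
       [-0.43749712,  0.38531286, -0.81248401,  1.23915311],
       [ 0.        ,  0.        ,  0.        ,  
[... 879 characters left out ...]
6932284],
       [  0.        , 309.70691629, 204.51651698],
       [  0.        ,   0.        ,   1.        ]]), 'tool_from_camera': array([[ 9.99999968e-01,  2.25240816e-04, -1.17411153e-04,
        -7.72244589e-04],
       [-1.77951726e-04,  9.51085510e-01,  3.08927695e-01,
        -8.31797158e-02],
       [ 1.81251172e-04, -3.08927664e-01,  9.51085520e-01,
        -1.57394949e-01],
       [ 0.00000000e+00,  0.00000000e+00,  0.00000000e+00,
         1.00000000e+00]])}
lever_top [(array([ 0.5389, -0.0057,  0.1148]), 0.66)]
read_key_top []
sample_tube_mid [(array([0.6499, 0.0868, 0.1096]), 0.79), (array([ 0.5201, -0.1976,  0.0603]), 0.48)]
reader [(array([ 0.5958, -0.0214,  0.0705]), 0.91)]
```

View pics/scene0.png

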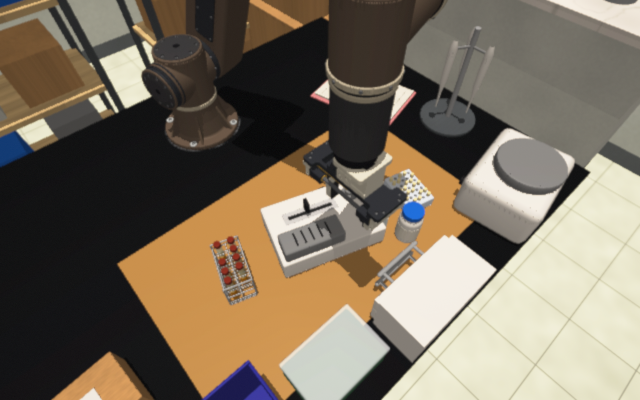

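View pics/side0.png

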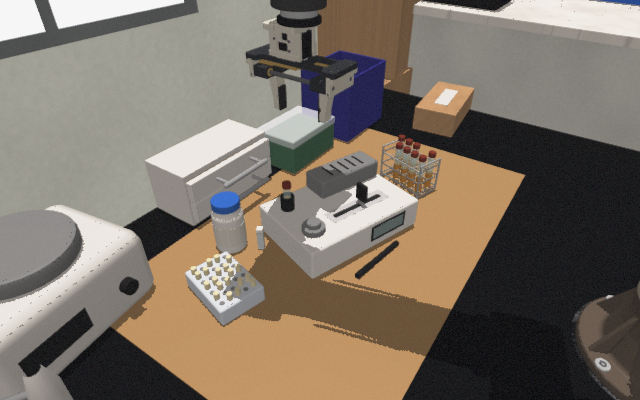

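View pics/wrist0.png

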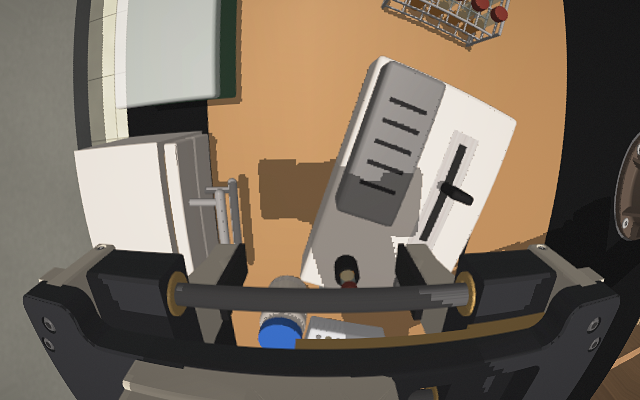

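The side view shows the whole reader: paddle at about (362,190), key at (313,226), tube at (287,195). Next I fit the reader's pose from depth.

```bash
cat > h.py <<'E'
from plant import ctrl, vision, nets
import cv2, numpy as np
from scipy.spatial.transform import Rotation as R
def tool():
    o=ctrl.get_obs(); T=np.eye(4); T[:3,:3]=R.from_euler('xyz',o['orientation'],degrees=True).as_matrix(); T[:3,3]=o['tool_pos']; return T
def cloud(name):
    i=vision.camera_info(name); K=i['camera_matrix']; T=tool()
    p,d=vision.snapshot(name)
    v,u=np.mgrid[:400,:640]; x=(u-K[0,2])/K[0,0]; y=(v-K[1,2])/K[1,1]
    if name=='wrist':
        r=np.hypot(x,y)+1e-9; s=np.tan(np.minimum(r,1.45))/r; x,y=x*s,y*s
        M=T@i['tool_from_camera']
    else: M=np.linalg.inv(i['camera_from_world'])
    P=np.stack([x*d,y*d,d],-1)@M[:3,:3].T+M[:3,3]
    P[d==0]=np.nan
    return p,P
E
python3 - <<'E'
from h import *
for c in ['side','wrist']:
    p,P=cloud(c)
    np.save(f'P_{c}.npy',P); np.save(f'I_{c}.npy',p)
    m=(P[...,2]>.064)&(P[...,2]<.076)&(abs(P[...,0]-.6)<.2)&(abs(P[...,1]-.02)<.22)
    n,l,st,_=cv2.connectedComponentsWithStats(m.astype(np.uint8)); k=1+np.argmax(st[1:,4])
    q=P[l==k]; print(c,len(q),np.median(q[:,2]))
    r=cv2.minAreaRect(q[:,:2].astype(np.float32)*1000); print(r, cv2.boxPoints(r))
    # lamp house top
    m=(P[...,2]>.105)&(P[...,2]<.115)&(abs(P[...,0]-.62)<.15)&(abs(P[...,1]+.02)<.12)
    n,l,st,_=cv2.connectedComponentsWithStats(m.astype(np.uint8)); k=1+np.argmax(st[1:,4])
    r=cv2.minAreaRect(P[l==k][:,:2].astype(np.float32)*1000); print('lamp',r)
E
```

```text
side 5701 0.06993151936454944
((572.434814453125, 15.260665893554688), (272.56048583984375, 180.87619018554688), 71.42437744140625) [[ 443.2953   -85.11032]
 [ 614.74854 -142.72952]
 [ 701.57434  115.63165]
 [ 530.1211   173.25085]]
lamp ((609.5531005859375, -48.37763977050781), (148.99554443359375, 60.96917724609375), 71.10643768310547)
wrist 18324 0.06911071886253278
((575.0706176757812, 14.938766479492188), (269.37957763671875, 180.08486938476562), 71.45191955566406) [[ 446.86038   -84.112305]
 [ 617.5911   -141.39737 ]
 [ 703.2809    113.98984 ]
 [ 532.5501    171.2749  ]]
lamp ((611.0418701171875, -49.16514587402344), (149.6847381591797, 60.296993255615234), 71.51241302490234)
```

```bash
python3 -m jog '0 0 1 0 0 0 -1; 0 0 1 0 0 0 -1; 0 0 1 0 0 0 -1; 0 0 0.23 0 0 0 -1; 0 0 0 0 0 0 -1; 0 0 0 0 0 0 -1'
cat >> h.py <<'E'
C=np.array([.574,.0151,.07]); YAW=-18.55
Rr=R.from_euler('z',YAW,degrees=True).as_matrix()
def rd(p): return (Rr.T@(np.asarray(p)-C))*1000   # reader coords mm
def st():
    o=ctrl.get_obs(); print('t',round(o['clock'],2),'rd',rd(o['tool_pos']).round(1),'F',(Rr.T@o['force']).round(2),'rpy',o['orientation'].round(2),'open',round(o['opening'],4)); return o
def to(x,y,z):
    T=tool(); w=C+Rr@(np.array([x,y,z])/1000); print('rows total units', ((T[:3,:3].T@(w-T[:3,3]))/.04).round(3))
E
python3 - <<'E'
from h import *
st(); to(-30,-5,110); 
p=np.load('I_side.npy');P=np.load('P_side.npy')
Q=(P-C)@Rr*1000
for nm in ['side','wrist']:
    Q=(np.load(f'P_{nm}.npy')-C)@Rr*1000
    m=(Q[...,2]>25)&(Q[...,2]<55)&(abs(Q[...,0]+30)<25)&(Q[...,1]>-80)&(Q[...,1]<40)
    q=Q[m]; print(nm,len(q),np.percentile(q,[2,50,98],axis=0).round(1) if len(q) else '')
    q=q[q[:,2]>43]; print(len(q),np.percentile(q,[2,50,98],axis=0).round(1))
    m=(Q[...,2]>19)&(Q[...,2]<25)&(abs(Q[...,0]+40)<25)&(abs(Q[...,1]-95)<25); q=Q[m]; print('key',len(q),np.median(q,axis=0).round(1) if len(q) else '')
E
```

```text
clock: 1.6
tool_pos: [0.675, -0.0, 0.2266]
orientation: [-180.0, 0.0, 161.6]
force: [-0.6, 0.4, 0.4]
opening: 0.0334
t 1.6 rd [100.5  17.8 156.6] F [-0.64  0.16  0.44] rpy [-180.      0.    161.57] open 0.0334
rows total units [ 3.265 -0.562  1.164]
side 134 [[-44.  -33.   25.6]
 [-34.  -25.2  38.4]
 [-18.8 -22.6  46.6]]
43 [[-43.2 -33.5  43.3]
 [-32.4 -27.2  45.4]
 [-19.5 -22.8  47.2]]
key 121 [-42.2  96.5  21.6]
wrist 320 [[-40.5 -33.4  26.1]
 [-24.7 -28.9  44. ]
 [-16.2 -23.5  46.1]]
201 [[-41.1 -32.7  43.3]
 [-28.2 -28.3  44.8]
 [-16.9 -23.6  46.2]]
key 0
```

```bash
python3 -m jog '0 0 0 0.82 -0.14 0.29 -1; 0 0 0 0.82 -0.14 0.29 -1; 0 0 0 0.82 -0.14 0.29 -1; 0 0 0 0.805 -0.14 0.29 -1; 0 0 0 0 0 0 -1; 0 0 0 0 0 0 -1'
python3 - <<'E'
from h import *
st(); to(-30,-5,18)
for c in ['side','wrist']:
    p,P=cloud(c); cv2.imwrite(f'pics/{c}1.png',p[:,:,::-1])
st()
E
```

```text
clock: 2.35
tool_pos: [0.5449, 0.0204, 0.1809]
orientation: [180.0, 0.1, 161.6]
force: [0.1, -0.7, 0.4]
opening: 0.0007
t 2.35 rd [-29.3  -4.3 110.9] F [ 0.33 -0.6   0.37] rpy [1.7997e+02 8.0000e-02 1.6155e+02] open 0.0007
rows total units [ 0.021 -0.019  2.322]
t 2.45 rd [-29.1  -4.3 110.5] F [-0.28  0.29 -0.03] rpy [1.7998e+02 5.0000e-02 1.6151e+02] open 0.0003
```

View pics/side1.png

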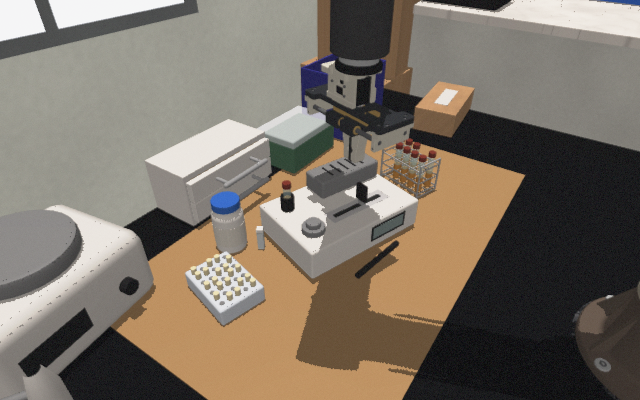

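View pics/wrist1.png

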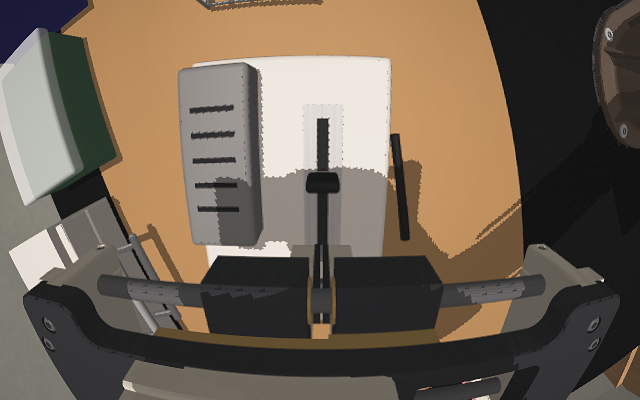

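```bash
python3 -m jog '0 0 0 0 0 0.77 -1; 0 0 0 0 0 0.77 -1; 0 0 0 0 0 0.5 -1; 0 0 0 0 0 0.27 -1; 0 0 0 0 0 0 -1; 0 0 0 0 0 0 -1'
python3 - <<'E'
from h import *
st()
for c in ['side','wrist']:
    p,P=cloud(c); cv2.imwrite(f'pics/{c}2.png',p[:,:,::-1])
    Q=(P-C)@Rr*1000
    m=(abs(Q[...,0]-45)<12)&(abs(Q[...,1]-95)<12); q=Q[m]; print(c,'tube top',np.percentile(q[:,2],[90,99]) if len(q) else '')
st()
E
```

```text
clock: 3.2
tool_pos: [0.5448, 0.0203, 0.0885]
orientation: [180.0, 0.1, 161.5]
force: [0.7, -0.3, 0.1]
opening: 0.0007
t 3.2 rd [-29.3  -4.3  18.5] F [ 0.79 -0.03  0.11] rpy [1.7997e+02 6.0000e-02 1.6150e+02] open 0.0007
side tube top [59.39503092 60.96049311]
wrist tube top 
t 3.3 rd [-29.5  -4.3  18.7] F [ 0.19 -0.27  0.47] rpy [1.7994e+02 8.0000e-02 1.6150e+02] open 0.0006
```

View pics/side2.png

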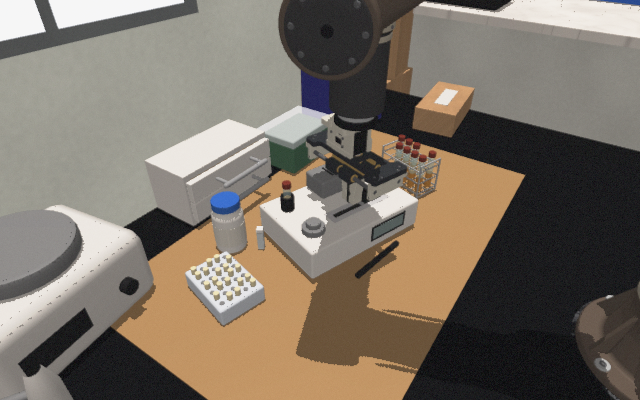

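View pics/wrist2.png

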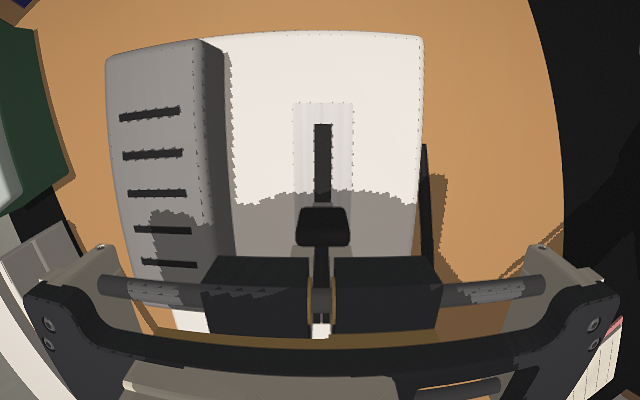

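```bash
cat >> h.py <<'E'
def lev(tag=None):
    p,P=cloud('wrist'); Q=(P-C)@Rr*1000
    m=(Q[...,2]>41)&(Q[...,2]<51)&(abs(Q[...,0]+30)<18)&(Q[...,1]>-90)&(Q[...,1]<30)&(p.max(-1)<70)
    q=Q[m]; 
    print('lever top y',len(q),np.percentile(q[:,1],[3,50,97]).round(1) if len(q)>10 else '', 'val', round(np.percentile(q[:,1],[3,97]).mean()+65,1) if len(q)>10 else '')
    if tag: cv2.imwrite(f'pics/{tag}.png',p[:,:,::-1])
E
python3 -c "
from h import *
lev()"
python3 -m jog '0 0 0 0 -0.1 0 -1; 0 0 0 0 -0.1 0 -1; 0 0 0 0 -0.05 0 -1; 0 0 0 0 -0.03 0 -1'
python3 -c "
from h import *
st();lev()"
python3 -m jog '0 0 0 0 -0.05 0 -1; 0 0 0 0 -0.05 0 -1'
python3 -c "
from h import *
st();lev()"
```

```text
lever top y 1204 [-33.  -28.9 -12.4] val 42.3
clock: 3.85
tool_pos: [0.5408, 0.0105, 0.088]
orientation: [179.9, 0.0, 161.5]
force: [-0.2, 6.2, 2.0]
opening: 0.0007
t 3.85 rd [-30. -15.  18.] F [-2.18  5.86  2.01] rpy [1.7989e+02 4.0000e-02 1.6147e+02] open 0.0007
lever top y 1005 [-34.7 -31.3 -22.8] val 36.2
clock: 4.15
tool_pos: [0.5394, 0.0063, 0.088]
orientation: [179.9, 0.0, 161.5]
force: [-0.0, 4.4, 1.4]
opening: 0.0005
t 4.15 rd [-30.  -19.3  18. ] F [-1.43  4.19  1.35] rpy [1.7994e+02 3.0000e-02 1.6150e+02] open 0.0005
lever top y 1023 [-39.1 -35.7 -27.2] val 31.8
```

```bash
sed -i "s/'val', .*$/'val', round(np.median(q[:,1])+65.0,1) if len(q)>10 else '')/" h.py
python3 -m jog '0 0 0 0 -0.05 0 -1; 0 0 0 0 -0.05 0 -1; 0 0 0 0 -0.05 0 -1; 0 0 0 0 -0.05 0 -1; 0 0 0 0 0 0 -1; 0 0 0 0 0 0 -1'
python3 -c "
from h import *
st();lev()"
python3 -m jog '0 0 0 0 -0.05 0 -1; 0 0 0 0 -0.05 0 -1; 0 0 0 0 -0.05 0 -1; 0 0 0 0 -0.05 0 -1; 0 0 0 0 -0.05 0 -1; 0 0 0 0 0 0 -1'
python3 -c "
from h import *
st();lev()"
```

```text
clock: 4.95
tool_pos: [0.5367, -0.0018, 0.0878]
orientation: [-180.0, 0.0, 161.5]
force: [0.5, -1.2, -0.0]
opening: 0.0003
t 4.95 rd [-30.  -27.9  17.8] F [ 0.87 -0.95 -0.  ] rpy [-180.      0.    161.49] open 0.0003
lever top y 1194 [-51.  -46.8 -35.9] val 18.2
clock: 5.75
tool_pos: [0.5335, -0.0113, 0.0878]
orientation: [180.0, 0.0, 161.5]
force: [0.1, 2.0, 0.1]
opening: 0.0005
t 5.75 rd [-30.  -37.9  17.8] F [-0.48  1.9   0.12] rpy [180.     0.   161.49] open 0.0005
lever top y 1010 [-57.8 -54.4 -45.9] val 10.6
```

```bash
python3 -m jog '0 0 0 0 -0.05 0 -1; 0 0 0 0 -0.05 0 -1; 0 0 0 0 -0.05 0 -1; 0 0 0 0 -0.05 0 -1; 0 0 0 0 0 0 -1; 0 0 0 0 0 0 -1'
python3 -c "
from h import *
st();lev('wrist3')"
```

```text
clock: 6.55
tool_pos: [0.531, -0.0189, 0.0878]
orientation: [-180.0, 0.0, 161.5]
force: [1.0, -1.0, -0.1]
opening: 0.0005
t 6.55 rd [-29.9 -46.   17.8] F [ 1.24 -0.64 -0.12] rpy [-180.      0.    161.49] open 0.0005
lever top y 1193 [-69.  -64.8 -53.9] val 0.2
```

```bash
python3 -m jog '0 0 0 0 -0.05 0 -1; 0 0 0 0 -0.025 0 -1; 0 0 0 0 0 0 -1'
python3 -c "
from h import *
st();lev()"
```

```text
clock: 6.98
tool_pos: [0.53, -0.0218, 0.0878]
orientation: [-180.0, -0.0, 161.5]
force: [-0.2, 0.3, -0.4]
opening: 0.0007
t 6.97 rd [-30.  -49.   17.8] F [-0.28  0.22 -0.44] rpy [-180.     -0.    161.49] open 0.0007
lever top y 1036 [-69.  -65.5 -56.9] val -0.5
```

```bash
python3 -m jog '0 0 0 0 -0.02 0 -1; 0 0 0 0 0 0 -1'
python3 -c "
from h import *
st();lev()"
```

```text
clock: 7.28
tool_pos: [0.5299, -0.0221, 0.0878]
orientation: [180.0, 0.0, 161.5]
force: [0.5, 3.1, -0.8]
opening: 0.0008
t 7.28 rd [-29.9 -49.3  17.8] F [-0.52  3.08 -0.76] rpy [1.7996e+02 2.0000e-02 1.6149e+02] open 0.0008
lever top y 1027 [-69.1 -65.8 -57.2] val -0.8
```

```bash
python3 -m jog '0 0 0 0 0.15 0 -1; 0 0 0 0 0 -0.3 -1; 0 0 0 0 0 -0.6 -1; 0 0 0 0 0 -0.4 -1; 0 0 0 0 0 0 -1; 0 0 0 0 0 0 -1'
python3 -c "
from h import *
st();lev('wrist4')"
python3 -m jog '0 0 0 0 -0.4 0 -1; 0 0 0 0 -0.5 0 -1; 0 0 0 0 -0.28 0 -1; 0 0 0 0 0 0 -1; 0 0 0 0 0 0 -1'
python3 - <<'E'
from h import *
st(); to(-30,-90,18)
p,P=cloud('side'); cv2.imwrite('pics/side4.png',p[:,:,::-1])
E
```

```text
clock: 8.07
tool_pos: [0.5312, -0.0169, 0.1394]
orientation: [-180.0, -0.0, 161.5]
force: [0.4, -0.7, -1.2]
opening: 0.0006
t 8.07 rd [-30.4 -43.9  69.4] F [ 0.58 -0.56 -1.19] rpy [-1.7999e+02 -3.0000e-02  1.6148e+02] open 0.0006
lever top y 616 [-69.2 -65.4 -60.1] val -0.4
clock: 8.75
tool_pos: [0.5168, -0.0617, 0.1399]
orientation: [180.0, 0.0, 161.5]
force: [-0.5, 0.3, -0.3]
opening: 0.0005
t 8.75 rd [-29.8 -91.   69.9] F [-0.55  0.08 -0.34] rpy [1.7999e+02 2.0000e-02 1.6147e+02] open 0.0005
rows total units [0.006 0.024 1.297]
```

View pics/side4.png

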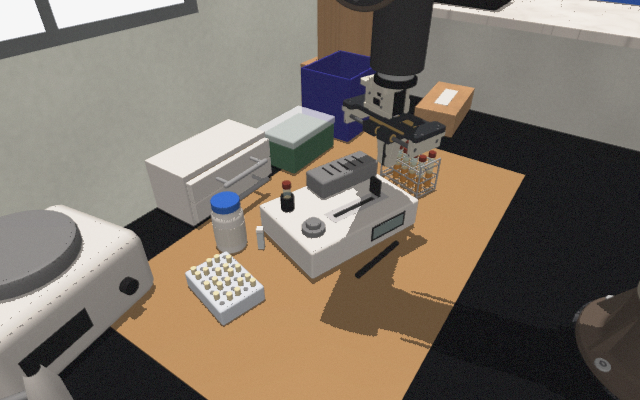

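```bash
python3 -m jog '0 0 0 0 0 0.5 -1; 0 0 0 0 0 0.5 -1; 0 0 0 0 0 0.29 -1; 0 0 0 0 0 0 -1; 0 0 0 0 0 0 -1'
python3 -c "
from h import *
st();lev('wrist5')"
python3 -m jog '0 0 0 0 0.1 0 -1; 0 0 0 0 0.06 0 -1; 0 0 0 0 0.04 0 -1; 0 0 0 0 0.04 0 -1; 0 0 0 0 0 0 -1'
python3 - <<'E'
from h import *
st()
lev()
p,P=cloud('side'); cv2.imwrite('pics/side5.png',cv2.resize(p[150:280,250:450,::-1],None,fx=4,fy=4))
E
```

```text
clock: 9.43
tool_pos: [0.5172, -0.0614, 0.0888]
orientation: [180.0, 0.0, 161.5]
force: [0.2, 0.3, -0.3]
opening: 0.0007
t 9.43 rd [-29.5 -90.6  18.8] F [ 0.1   0.36 -0.32] rpy [1.7998e+02 5.0000e-02 1.6152e+02] open 0.0007
lever top y 75 [-63.5 -61.9 -59.5] val 3.1
clock: 10.1
tool_pos: [0.5197, -0.0525, 0.0882]
orientation: [-180.0, -0.0, 161.5]
force: [0.6, -1.2, -0.0]
opening: 0.0002
t 10.1 rd [-30.  -81.4  18.2] F [ 0.9  -0.93 -0.04] rpy [-179.99   -0.    161.5 ] open 0.0002
lever top y 147 [-90.  -89.5 -89. ] val -24.5
```

View pics/side5.png

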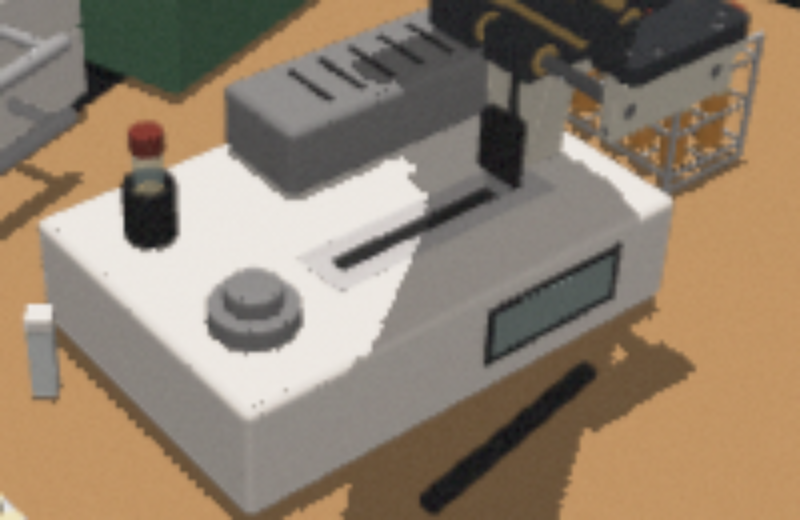

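View pics/wrist5.png

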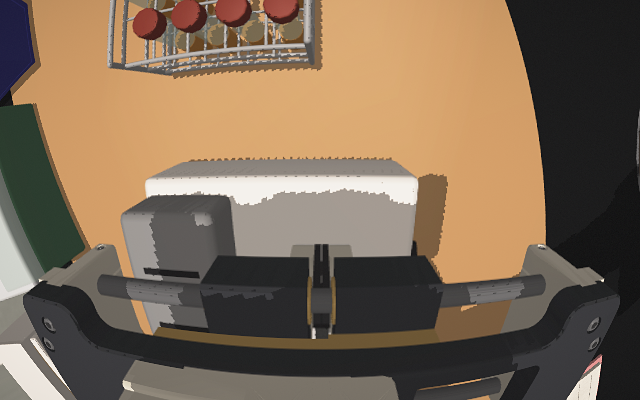

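```bash
cat >> h.py <<'E'
def levs(tag=None):
    p,P=cloud('side'); Q=(P-C)@Rr*1000
    m=(Q[...,2]>20)&(Q[...,2]<46)&(abs(Q[...,0]+30)<13)&(Q[...,1]>-75)&(Q[...,1]<45)&(p.max(-1)<60)
    q=Q[m]; print('side: n',len(q),'y',np.percentile(q[:,1],[5,50,90]).round(1) if len(q)>5 else '', 'val',round(np.median(q[:,1])+60,1) if len(q)>5 else '')
    if tag: cv2.imwrite(f'pics/{tag}.png',cv2.resize(p[150:280,250:450,::-1],None,fx=4,fy=4))
E
python3 -c "
from h import *
levs()"
python3 -m jog '0 0 0 0 0.05 0 -1; 0 0 0 0 0.05 0 -1; 0 0 0 0 0.05 0 -1'
python3 -c "
from h import *
st();levs()"
```

```text
side: n 131 y [-67.3 -60.7 -59.3] val -0.7
clock: 10.62
tool_pos: [0.5214, -0.0473, 0.0882]
orientation: [-180.0, -0.0, 161.5]
force: [-0.2, -4.0, 0.8]
opening: 0.0006
t 10.62 rd [-30.  -75.9  18.2] F [ 1.06 -3.9   0.79] rpy [-1.7995e+02 -1.0000e-02  1.6148e+02] open 0.0006
side: n 131 y [-61.7 -55.  -53.6] val 5.0
```

```bash
python3 -m jog '0 0 0 0 0.05 0 -1; 0 0 0 0 0.04 0 -1; 0 0 0 0 0.02 0 -1; 0 0 0 0 0 0 -1; 0 0 0 0 0 0 -1'
python3 -c "
from h import *
st();levs()"
```

```text
clock: 11.3
tool_pos: [0.523, -0.0425, 0.0881]
orientation: [180.0, -0.0, 161.5]
force: [0.3, 0.6, -0.6]
opening: 0.0004
t 11.3 rd [-30.  -70.8  18.1] F [ 0.06  0.61 -0.64] rpy [179.99  -0.   161.5 ] open 0.0004
side: n 142 y [-60.9 -42.8 -41.5] val 17.2
```

```bash
python3 -m jog '0 0 0 0 0.05 0 -1; 0 0 0 0 0.05 0 -1; 0 0 0 0 0.05 0 -1; 0 0 0 0 0.05 0 -1; 0 0 0 0 0.05 0 -1; 0 0 0 0 0.05 0 -1'
python3 -c "
from h import *
st();levs()"
python3 -m jog '0 0 0 0 0.05 0 -1; 0 0 0 0 0.05 0 -1; 0 0 0 0 0.03 0 -1; 0 0 0 0 0.02 0 -1; 0 0 0 0 0 0 -1; 0 0 0 0 0 0 -1'
python3 -c "
from h import *
st();levs()"
```

```text
clock: 12.1
tool_pos: [0.5266, -0.032, 0.0882]
orientation: [-179.9, -0.0, 161.5]
force: [-0.1, -5.6, 0.5]
opening: 0.0009
t 12.1 rd [-30.  -59.7  18.2] F [ 1.68 -5.31  0.47] rpy [-1.7992e+02 -2.0000e-02  1.6149e+02] open 0.0009
side: n 131 y [-45.8 -39.2 -37.8] val 20.8
clock: 12.9
tool_pos: [0.5287, -0.0254, 0.0881]
orientation: [180.0, -0.0, 161.5]
force: [0.0, -0.3, 0.4]
opening: 0.0005
t 12.9 rd [-30.  -52.8  18.1] F [ 0.11 -0.27  0.44] rpy [179.99  -0.   161.5 ] open 0.0005
side: n 141 y [-42.5 -24.8 -23.7] val 35.2
```

Second click settled. The third needs another 18 mm, ending at a TCP y of about -34.8.

```bash
python3 -m jog '0 0 0 0 0.05 0 -1; 0 0 0 0 0.05 0 -1; 0 0 0 0 0.05 0 -1; 0 0 0 0 0.05 0 -1; 0 0 0 0 0.05 0 -1; 0 0 0 0 0.05 0 -1'
python3 -c "
from h import *
st();levs()"
python3 -m jog '0 0 0 0 0.05 0 -1; 0 0 0 0 0.04 0 -1; 0 0 0 0 0.03 0 -1; 0 0 0 0 0.02 0 -1; 0 0 0 0 0 0 -1; 0 0 0 0 0 0 -1'
python3 -c "
from h import *
st();levs('side6')"
```

```text
clock: 13.7
tool_pos: [0.5322, -0.015, 0.0882]
orientation: [-179.9, -0.0, 161.5]
force: [0.8, -5.4, 0.5]
opening: -0.0
t 13.7 rd [-30.1 -41.8  18.2] F [ 2.43 -4.83  0.51] rpy [-1.7991e+02 -2.0000e-02  1.6149e+02] open -0.0
side: n 134 y [-28.1 -21.1 -19.7] val 38.9
clock: 14.5
tool_pos: [0.5344, -0.0087, 0.0881]
orientation: [180.0, 0.0, 161.5]
force: [-0.7, 0.3, -0.4]
opening: 0.0002
t 14.5 rd [-30.  -35.1  18.1] F [-0.75  0.05 -0.4 ] rpy [179.99   0.   161.5 ] open 0.0002
side: n 142 y [-25.3  -6.7  -5.5] val 53.3
```

```bash
python3 -m jog '0 0 0 0 -0.25 0 -1; 0 0 0 0 0 -0.5 -1; 0 0 0 0 0 -0.5 -1; 0 0 0 0 0 -0.5 -1; 0 0 0 0 0 0 -1; 0 0 0 0 0 0 -1'
python3 -m jog '0 0 0 0 0.6 0 -1; 0 0 0 0 0.7 0 -1; 0 0 0 0.1 0.7 0 -1; 0 0 0 0.16 0.7 0 -1; 0 0 0 0 0.5 0 -1; 0 0 0 0 0.31 0 -1; 0 0 0 0 0 0 -1; 0 0 0 0 0 0 -1'
python3 -c "
from h import *
st();levs('side7');to(-40.5,95.5,26)
"
```

```text
clock: 15.3
tool_pos: [0.5306, -0.0187, 0.1477]
orientation: [-180.0, -0.0, 161.5]
force: [-0.2, -0.8, 0.0]
opening: 0.0008
clock: 16.3
tool_pos: [0.5656, 0.1175, 0.148]
orientation: [-180.0, -0.0, 161.5]
force: [-0.7, -0.2, 0.5]
opening: 0.0005
t 16.3 rd [-40.5  94.5  78. ] F [-0.59 -0.43  0.53] rpy [-1.7998e+02 -2.0000e-02  1.6147e+02] open 0.0005
side: n 119 y [-11.2  -6.4  -5.2] val 53.6
rows total units [-0.     0.029  1.302]
```

View pics/side7.png

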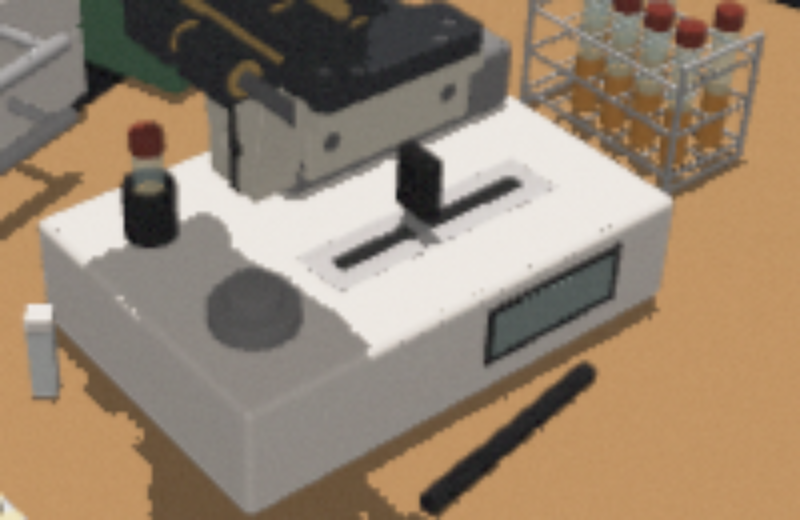

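```bash
python3 -m jog '0 0 0 0 0.025 0.5 -1; 0 0 0 0 0 0.5 -1; 0 0 0 0 0 0.22 -1; 0 0 0 0 0 0 -1; 0 0 0 0 0 0 -1'
python3 -c "
from h import *
st();levs('side8')
"
```

```text
clock: 16.98
tool_pos: [0.5666, 0.1191, 0.1002]
orientation: [180.0, 0.1, 161.5]
force: [0.2, -0.3, -0.3]
opening: 0.0004
t 16.98 rd [-40.1  96.3  30.2] F [ 0.28 -0.17 -0.35] rpy [1.7996e+02 5.0000e-02 1.6149e+02] open 0.0004
side: n 0 y  val
```

View pics/side8.png

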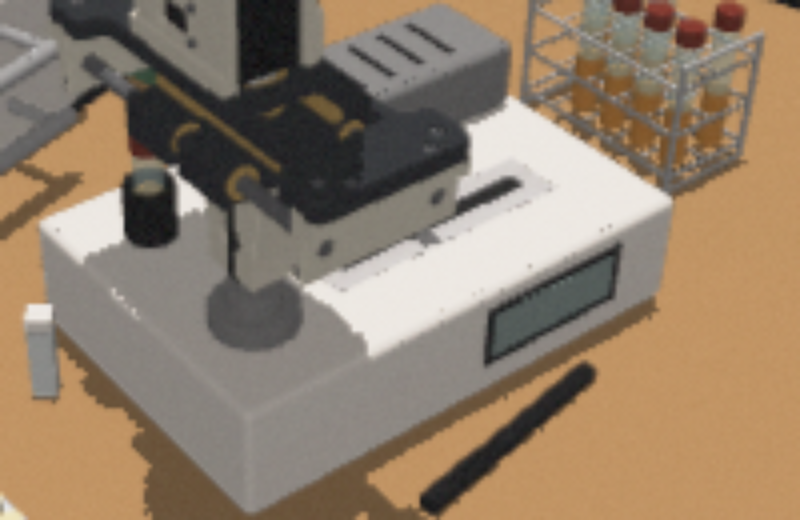

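```bash
python3 -m jog '0 0 0 0 0 0.1 -1; 0 0 0 0 0 0.1 -1; 0 0 0 0 0 0 -1'
python3 -c "
from h import *
st()"
python3 -m jog '0 0 0 0 0 0.05 -1; 0 0 0 0 0 0.03 -1; 0 0 0 0 0 0 -1'
python3 -c "
from h import *
st()"
```

```text
clock: 17.4
tool_pos: [0.5663, 0.1192, 0.0913]
orientation: [180.0, 0.0, 161.5]
force: [-0.0, 1.0, 2.6]
opening: 0.0003
t 17.4 rd [-40.4  96.2  21.3] F [-0.33  0.92  2.62] rpy [1.800e+02 1.000e-02 1.615e+02] open 0.0003
clock: 17.77
tool_pos: [0.5663, 0.1192, 0.0883]
orientation: [180.0, 0.0, 161.5]
force: [-0.6, 0.3, 3.1]
opening: 0.0003
t 17.77 rd [-40.4  96.2  18.3] F [-0.71  0.11  3.07] rpy [1.7999e+02 1.0000e-02 1.6150e+02] open 0.0003
```

```bash
python3 -m jog '0 0 0 0 0 0.05 -1; 0 0 0 0 0 0 -1'
python3 -c "
from h import *
st()"
python3 -m jog '0 0 0 0 0 0.025 -1; 0 0 0 0 0 0 -1'
python3 -c "
from h import *
st()"
python3 -m jog '0 0 0 0 0 0.025 -1; 0 0 0 0 0 0 -1'
python3 -c "
from h import *
st()"
```

```text
clock: 18.02
tool_pos: [0.5663, 0.1192, 0.0863]
orientation: [180.0, 0.0, 161.5]
force: [-1.3, 1.8, 4.7]
opening: 0.0006
t 18.02 rd [-40.4  96.2  16.3] F [-1.81  1.31  4.69] rpy [1.7998e+02 2.0000e-02 1.6150e+02] open 0.0006
clock: 18.27
tool_pos: [0.5663, 0.1192, 0.0862]
orientation: [180.0, 0.0, 161.5]
force: [-3.5, 0.3, 12.1]
opening: 0.0011
t 18.27 rd [-40.4  96.3  16.2] F [-3.45 -0.83 12.13] rpy [1.7998e+02 4.0000e-02 1.6152e+02] open 0.0011
clock: 18.52
tool_pos: [0.5664, 0.1192, 0.086]
orientation: [180.0, 0.1, 161.5]
force: [-7.4, 0.7, 19.8]
opening: 0.0003
t 18.52 rd [-40.4  96.3  16. ] F [-7.23 -1.73 19.76] rpy [1.7997e+02 6.0000e-02 1.6154e+02] open 0.0003
```

The key bottomed at z = 16 mm and the force rose sharply. Now I lift clear.

```bash
python3 -m jog '0 0 0 0 0 -0.1 -1; 0 0 0 0 0 -0.3 -1; 0 0 0 0 0 -0.7 -1; 0 0 0 0 0 -0.8 -1; 0 0 0 0 0 -0.8 -1; 0 0 0 0 0 -0.4 -1; 0 0 0 0 0 0 -1; 0 0 0 0 0 0 -1'
python3 - <<'E'
from h import *
st();levs('side9')
_,P=cloud('side'); Q=(P-C)@Rr*1000
m=(Q[...,2]>14)&(Q[...,2]<28)&(abs(Q[...,0]+40)<14)&(abs(Q[...,1]-95)<14); print('key top z',np.median(Q[m][:,2]))
old=np.load('P_side.npy')
for t in ["sample_tube_mid","tube_rack","microtube_box","marker","reagent_bottle","spare_cuvette"]:
    print(t,[(np.round(r['location'],3),round(r['score'],2)) for r in nets.boxes_of(t,'side')[:2]])
p,_=cloud('side'); d=np.abs(p.astype(int)-np.load('I_side.npy')).max(-1); cv2.imwrite('pics/full9.png',p[:,:,::-1])
E
```

```text
clock: 19.52
tool_pos: [0.5654, 0.1188, 0.2067]
orientation: [-179.9, -0.1, 161.5]
force: [-0.4, 0.2, -0.6]
opening: 0.0005
t 19.52 rd [-41.2  95.6 136.7] F [-0.49  0.07 -0.55] rpy [-1.7993e+02 -1.0000e-01  1.6148e+02] open 0.0005
side: n 118 y [-11.3  -6.6  -5.4] val 53.4
key top z 21.31005774631017
sample_tube_mid [(array([0.645, 0.095, 0.12 ]), 0.61)]
tube_rack [(array([ 0.523, -0.21 ,  0.06 ]), 0.96), (array([0.462, 0.065, 0.014]), 0.65)]
microtube_box [(array([0.625, 0.284, 0.035]), 0.63)]
marker [(array([0.461, 0.063, 0.015]), 0.65)]
reagent_bottle [(array([0.708, 0.188, 0.076]), 0.63), (array([0.553, 0.045, 0.069]), 0.23)]
spare_cuvette [(array([0.667, 0.152, 0.032]), 0.63)]
```

View pics/full9.png

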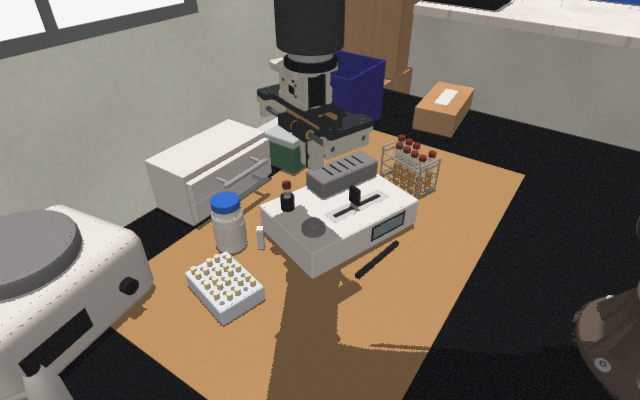

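The lever is in the third click at about (355,195), the key at (313,227) is up, the bystanders are unmoved and the tool is clear.

```bash
python3 -c "
from plant import ctrl
print(ctrl.close_job())"
```

```text
the job is handed in; nothing more can be done
None
```

I set the lever to the third click, took the reading and handed the job in; no verdict is reported.

- **Lever:** It started in click 2. With the shut fingertips I pushed it back through click 1 to the home stop, where I felt about 3 N. I then pushed it one click at a time, reading about 17 mm, 35 mm and 53 mm on the camera. I stopped each push just after the snap and let the lever settle. Contact forces on the lever read at most about 6 N.
- **Read key:** I pressed it about 6 mm, and the force rose sharply to about 20 N at the bottom. I then lifted clear to 137 mm above the reader's top.
- **Last checks:** The lever read 53.4 mm (third click is 54). The key's top was back up at 21.3 mm above the reader's top (nominally 22). The tool was touching nothing, with only noise on the force reading. The sample tube, rack, microtube box, marker, bottle and cuvette looked unmoved against the first picture.
- **Disagreements:**
  - The wrist camera could not measure the lever while I pushed towards the key, because the fingers hid it, so I used the side camera there.
  - The side camera reads up to about 1 mm low, within its calibration error.
  - At the key, the gripper hid the lever from the side camera. I confirmed its position just before and just after the press.

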